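Tap the jammed collar down a mask former

TASK

The wooden collar is jammed high around the plaster face former. Take the stout turned mallet (not the slim pestle or the steel hammer) and work the collar loose with light taps straight down on its left and right ears, in turn and a little at a time so that it is never badly cocked, until both ears are all the way down on the board; do not touch the collar with the gripper. Then stand the mallet upright on the table top again and let go.

Things in the scene. Friction and masses are not known exactly. Their poses are not given: they have to be found in the camera images.
- mallet_grip (a point): Grip point on the axis of the mallet's round handle (26 mm across, 80 to 165 mm up), 135 mm above its flat striking face at the bottom; z up the handle. Turned wood, 188 mm tall, 350 g, stands on its head (60 mm across, 75 high, face 52), left or right of the former. The slim pestle opposite (132 mm tall, foot under 40) is not it.
- collar: Pale wooden frame, 180 x 172 mm, around the face former, with a tapping ear 50 (x) x 40 (y) x 30 mm high at either end. Origin: centre of the RIGHT (-y) ear's top face; y towards the left ear, z up. Each ear sinks by itself as far as it is pushed (about 6 N) and stays. Ear tops start 87 to 95 mm above the table, often unequal; all the way down, 55 mm, is a firm stop.
- left_ear (a point): Centre of the LEFT (+y) ear's top face, 210 mm along the collar's y from the right ear's; axes as the collar's. One ear more than 22 mm lower than the other (6 degrees of tilt) splits the collar: tap the higher ear down 8 to 16 mm at a time.
- former: Fixed plaster face former, about 140 x 116 mm, its top 142 mm above the table, on a board 160 (x) x 270 (y) x 20 mm. Origin: underside of the board, centre, on the table; y runs from the right ear to the left. The plaster begins 47 mm inwards of each ear's centre.
There are look-alikes about, which are no part of the job. What is shaped like the part that bears mallet_grip but turquoise or yellow is not meant.

How it is judged (in metres and radians):
On the way, in this order (a step that is already met when the one before it is completed fails the run):
1. the mallet is taken up (height (world z) of mallet_grip above 0.175 m), for 0.1 s.
2. both ears of the collar are all the way down on the board, within 10 mm (height (world z) of each of collar, left_ear below 0.065 m), for 0.2 s.
At the end, for the whole second after the job is handed in: Both ears' tops are less than 65 mm above the table (10 mm from fully down), and the mallet stands upright on the table top (within 10 degrees, its grip point 125 to 145 mm high) and stays so, released (all of step 2 and height (world z) of mallet_grip between 0.125 and 0.145 m and angle between mallet_grip's own z axis and vertical below 0.17 rad); the robot touches nothing.
It fails at once if the collar is cocked by more than 6 degrees, one ear 22 mm lower than the other (angle between collar's own z axis and vertical above 0.107 rad).
It fails at once if the gripper touches the collar (contact force between any of the fingers, the arm and collar above 1 N).
It fails at once if the collar is struck hard (over 80 N) (contact force between collar and anything else above 80 N).
It also fails if it takes over 69 s, if anything falls off the work surface, if the arm or the gripper's body presses on something with over 40 N, if the wrist force passes 120 N, or if a joint passes its speed limit or range.

ROBOT

A 6-joint arm with a two-finger parallel gripper is mounted at the origin on the work surface. World frame = base frame: x ahead of the robot, y to its left, z up, the work surface at z = 0. Lengths are in mm, angles in rad, forces in N, time in s.
With the tool pointing down it reaches from about 350 to 875 mm from the base axis. Payload 4.2 kg.
Tool frame: the origin (TCP) lies midway between the tips of the shut fingers; the grasp point (between the pads) lies 19 mm behind it; z points along the fingers, y is the line along which they close (so a half turn about z gives the same grasp; the last joint's range is limited). The gripper opens to 85 mm and grips with 20 to 120 N. Pads are 22 mm wide; open, the fingers measure 114 mm over their backs; the gripper's body (76 mm by 85 mm) begins 54 mm behind the grasp point. The pads swing forward as they close: fully open they stand 13 mm farther back than shut.
Start: joints at [-1.07, 0.385, 0.008, 0, -1.194, -0.259], TCP at [149.674, -606.792, 202.712] pointing down, gripper open.
Joint ranges: [-3.14, 3.14], [-1.21, 2.06], [-1.07, 1.41], [-3.16, 2.05], [-2.99, -0.16], [-3.1, 3.1]. Speed limits (rad/s): [2.79, 2.79, 3.14, 3.14, 3.14, 3.14].

INTERFACE

Orientations are given as a unit quaternion [x, y, z, w].
In Python, from bench import read_state, get_image, job_done gives the robot as it stands.
- The arm moves only by the tool servo_tool, never from a script. Its arguments are lists of equal length, an entry for each row: "rotation": the turn, a rotation vector about the world's x, y, z scaled (see below), a list of three; "slide": the shift along the world's x, y, z scaled (see below), a list of three; "grip": the opening, from -1 (shut) to 1 (fully open). In form: {"rotation": [[rx, ry, rz], ...], "slide": [[tx, ty, tz], ...], "grip": [grip, ...]}. A call has 1 to 8 rows; each row is the pose to reach, as a shift and turn from the pose commanded when the call began, turning the shorter way round; what a row does not reach only later rows make up. The controller multiplies each number of a shift by 0.2 m and each number of a turn by 360 degrees. A row lasts 1/8 s, in which the tool goes at most 62.5 mm and 10.7 degrees, less where a joint would pass 70% of its speed; a pose out of reach is approached as far as the arm can. A call with a number of a shift or a turn outside -1 to 1 is refused whole. A call with a gripper value outside its range is refused whole. The fingers move at their own pace and stop on an object; the grip force is fixed at half the most. Time passes only in rows, so rows that repeat a pose let the fingers close. It gives the time, the measured TCP pose, the force, the opening and the grip force at its end, in the units of the state.
- read_state(): the state, without advancing time (a new reading comes with each control period).
- get_image(name): name is "side" or "top" or "wrist"; returns a dict with "image" (420x560x3 uint8, red, green, blue), "depth" (420x560 float32, mm along the optical axis (not along the pixel's ray), 0 where there is no reading), "camera_matrix" (3x3 intrinsics, pixels), "rvec" (rotation vector, rad) and "tvec" (3), from world to camera coordinates, as OpenCV has them; the wrist camera has in their place "hand_eye" (4x4, takes a point from camera to tool coordinates, whose origin is the TCP and whose axes are the flange's). Camera axes: x right, y down, z forward; pixel columns grow to the right and rows downward; lengths in mm; the calibration is good to about 2 mm. The wrist camera is an equidistant fisheye: a pixel r from the principal point sees the ray r / f radians off the axis. A picture is of the moment at which its call begins: read the wrist's pose just before it.
- job_done(): hands the job in; it is judged then, once.
The state is a dict: "clock": time; "joints": joint angles; "joint_vel": joint speeds; "joint_efforts": joint torques, N m; "position": TCP position; "ee_rot": TCP orientation; "contact_force": force on the tool from outside, world axes, zero at the start; "wrist_torque": the same for the moment, N m; "gripper_width": finger opening in mm; "grasp_force": force on a finger pad.
Only numpy, scipy, OpenCV 4.12 (cv2) and the standard library are available. Lean on these libraries where they do the work, as an engineer would, in place of code of your own. Each camera call takes 0.05 s, during which the arm holds its last target. There are 200 camera calls.

## Working session

There is one attempt and no reset: what is moved stays moved. The work goes in short steps, Python scripts to look and compute and a tool call to move; the robot and the scene stay as the last step left them, time stands still between calls to the robot, and variables do not carry over. Pictures are saved under pics/ and viewed, at most 10 in all, crops included, and the job is handed in when it is done.

Besides the shell and the picture viewer there is one more tool, called as name(argument=value, ...), one argument or row to a line, values as JSON. servo_tool: Moves the arm, as the interface text tells. Shifts and turns lie within -1 to 1; 1 stands for 0.2 m of shift or 360 degrees of turn. Its arguments: {"type":"object","properties":{"rotation":{"type":"array","items":{"type":"array","items":{"type":"number","minimum":-1,"maximum":1}}},"slide":{"type":"array","items":{"type":"array","items":{"type":"number","minimum":-1,"maximum":1}}},"grip":{"type":"array","items":{"type":"number"}}},"required":["rotation","slide","grip"]}

```bash
mkdir -p pics; cat > h.py <<'E'
import numpy as np, cv2
from bench import read_state, get_image, job_done
def grab(n):
    d=get_image(n); return d
def world(d,u,v,z=None):
    K=np.array(d['camera_matrix']);R=cv2.Rodrigues(np.array(d['rvec'],float))[0];t=np.array(d['tvec'],float).ravel()
    u=np.asarray(u);v=np.asarray(v)
    ray=np.stack([(u-K[0,2])/K[0,0],(v-K[1,2])/K[1,1],np.ones(u.shape)],-1)
    if z is None: p=ray*d['depth'][v.astype(int),u.astype(int)][...,None]
    else:
        c=-R.T@t; r=ray@R; return c+r*((z-c[2])/r[...,2])[...,None]
    return (p-t)@R
def save(n,im,s=1):
    cv2.imwrite('pics/'+n,cv2.resize(im[...,::-1],None,fx=s,fy=s))
E
python3 - <<'E'
from h import *
import pickle
for n in('top','side'):
    d=grab(n);pickle.dump(d,open(n+'.pkl','wb'));save(n+'0.png',d['image'])
    R=cv2.Rodrigues(np.array(d['rvec'],float))[0];print(n,-R.T@np.array(d['tvec']).ravel(),d['camera_matrix'])
print(read_state())
E
```

```text
top [ 261.38283073   57.46288488 1427.65218864] [[537.86629757   0.         290.74819614]
 [  0.         537.86629757 209.25357768]
 [  0.           0.           1.        ]]
side [255.05993783 602.11978381 757.63892052] [[414.22538514   0.         279.17732034]
 [  0.         414.22538514 200.72928109]
 [  0.           0.           1.        ]]
{'clock': 0.1, 'joints': array([-1.07041424e+00,  3.85477080e-01,  6.73413403e-03, -4.41469360e-04,
       -1.19399009e+00, -2.58600452e-01]), 'joint_vel': array([-0.00111853, -0.00267231,  0.0019958 ,  0.00109837,  0.00084177,
       -0.00060421]), 'joint_efforts': array([ 1.35229784e-03, -3.93320060e+01,  1.88929993e+01,  4.19786051e+00,
       -2.58150154e-03,  1.08236313e-05]), 'position': array([ 149.51779294, -606.24552831,  201.72052417]), 'ee_rot': array([-1.20515686e-01,  9.92710930e-01,  9.75463612e-04, -1.68151798e-04]), 'contact_force': array([ 0.05474192,  0.32246726, -0.60411071]), 'wrist_torque': array([ 0.02534356,  0.00511423, -0.03905193]), 'grasp_force': 0.0, 'gripper_width': 85.55618303769086}
```

View pics/top0.png

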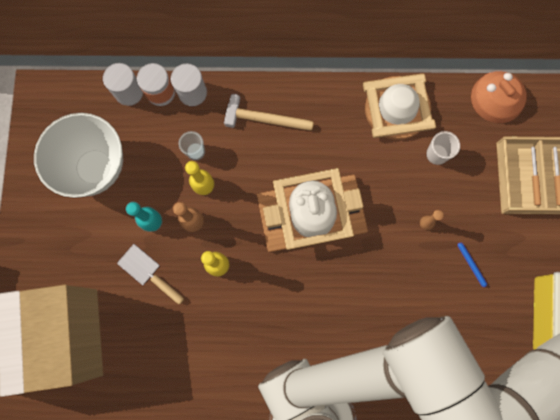

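View pics/side0.png

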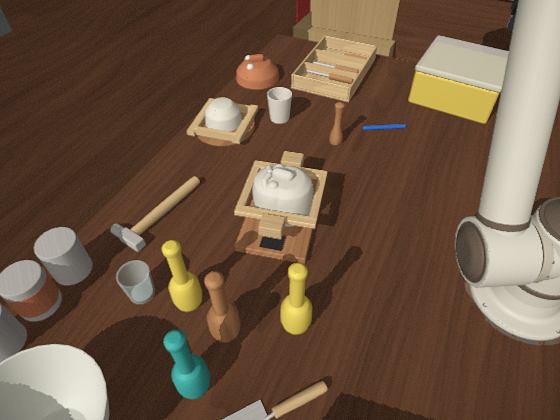

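Seen in the top view: brown mallet head at (190,217) with its handle top at (181,209). Look-alikes are yellow (201,180) and (215,263), turquoise (147,218), the slim pestle (432,221) and the steel hammer (270,118). The brown one fits the description, so I'm checking it in a crop and measuring.

```bash
python3 - <<'E'
from h import *
import pickle
d=pickle.load(open('top.pkl','rb'))
im=d['image']
a=cv2.resize(im[160:290,120:250],(520,520),interpolation=cv2.INTER_CUBIC)
b=cv2.resize(im[160:260,250:375],(800,640),interpolation=cv2.INTER_CUBIC)[:600]
save('mal.png',a);save('col.png',b)
P=world(d,*np.meshgrid(np.arange(560),np.arange(420)))
np.save('P.npy',P)
for u,v in [(181,209),(190,217),(186,213),(273,216),(352,201),(313,208),(201,180),(215,263),(432,221),(437,215)]: print(u,v,P[v,u].round(1))
# mallet points
s=pickle.load(open('side.pkl','rb'));Q=world(s,*np.meshgrid(np.arange(560),np.arange(420)))
np.save('Q.npy',Q)
for u,v in [(214,282),(218,300),(224,325)]: print('side',u,v,Q[v,u].round(1))
E
```

```text
181 209 [505.5 318.3 188. ]
190 217 [502.  312.6 103.1]
186 213 [501.7 312.2 157.8]
273 216 [508.7 105.3  91. ]
352 201 [550.2 -95.3  87.1]
313 208 [520.8   6.1 138.1]
201 180 [600.2 290.8  93.4]
215 263 [384.4 241.2 135.2]
432 221 [ 500.6 -297.4   85.2]
437 215 [ 507.6 -298.3  130.6]
side 214 282 [503.6 329.3 187.2]
side 218 300 [502.1 331.6 134.9]
side 224 325 [493.6 340.8  67.9]
```

View pics/mal.png

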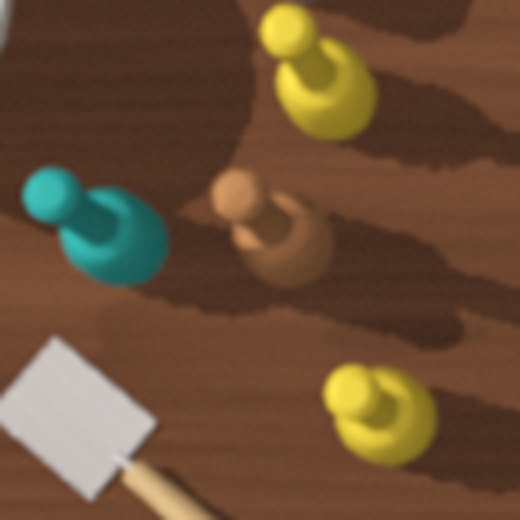

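View pics/col.png

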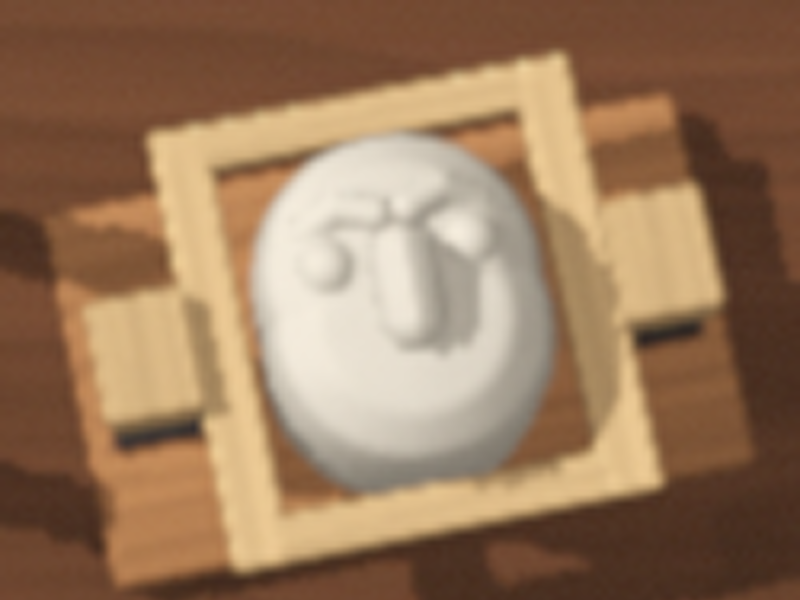

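The crop confirms the brown stout mallet (knob 238,193; head 288,240). The collar crop shows the left ear centred at (144,362) and the right at (662,254), i.e. full-image (272.5,216.6) and (353.4,199.7). Now for precise fits.

```bash
python3 - <<'E'
from h import *
import pickle
from scipy.optimize import least_squares
d=pickle.load(open('top.pkl','rb'));P=np.load('P.npy');Q=np.load('Q.npy')
for n,u,v in(('L',272.5,216.6),('R',353.4,199.7)):
    iu,iv=int(round(u)),int(round(v)); z=np.median(P[iv-4:iv+5,iu-3:iu+4,2]); print(n,z,world(d,u,v,z))
cs=np.array([250,160])
L=np.array([[85,312],[180,292],[203,412],[108,432]])/6.4+cs;R=np.array([[600,205],[695,185],[722,300],[630,325]])/6.4+cs
for c,z in((L,91),(R,87)): print(world(d,c[:,0],c[:,1],z).round(1).tolist())
def pts(A,lo,hi): 
    m=(abs(A[...,0]-502)<50)&(abs(A[...,1]-322)<45)&(A[...,2]>lo)&(A[...,2]<hi);return A[m]
for lo,hi in((85,125),(100,130),(125,162),(20,70)):
    for nm,A in(('top',P),('side',Q)):
        p=pts(A,lo,hi)
        if len(p)<8: continue
        r0=13 if lo>=85 else 30
        f=least_squares(lambda c:np.hypot(*(p[:,:2]-c).T)-r0,[502,322],loss='soft_l1',f_scale=2)
        print(lo,nm,len(p),f.x.round(1),round(np.sqrt(np.mean(f.fun**2)),1))
for nm,A in(('top',P),('side',Q)):
    p=pts(A,183,195);print(nm,'knob',p.mean(0).round(1),len(p))
print((P[330:335,:,:].shape),'table z',np.median(P[300:320,200:300,2]),np.median(Q[330:350,330:400,2]))
# obstacles near: heights
E
```

```text
L 89.55494754041827 [507.42007357 106.59902632  89.55494754]
R 88.62432541737044 [553.25573714 -98.70319271  88.62432542]
[[527.2, 130.2, 91.0], [535.6, 92.7, 91.0], [487.5, 83.0, 91.0], [479.1, 120.3, 91.0]]
[[573.4, -74.5, 87.0], [582.0, -112.6, 87.0], [535.2, -122.6, 87.0], [524.7, -85.9, 87.0]]
85 top 40 [508.  323.8] 0.5
85 side 169 [509.2 321.4] 0.5
100 top 33 [507.9 323.7] 0.4
100 side 127 [509.2 321.4] 0.5
125 top 41 [508.1 323.6] 0.6
125 side 180 [509.2 321.5] 0.4
20 top 187 [509.2 325.2] 2.5
20 side 535 [510.1 320.2] 1.9
top knob [506.5 322.2 187.2] 119
side knob [507.3 323.8 187. ] 243
(5, 560, 3) table z -0.12336120751524107 0.6122517582491851
```

servo_tool(
  rotation=[
    [0, 0, 0],
    [0, 0, 0],
    [0, 0, 0],
    [0, 0, 0],
    [0, 0, 0],
    [0, 0, 0],
  ],
  slide=[
    [0.1, 0.1, 0.3],
    [0.3, 0.4, 0.45],
    [0.5, 0.65, 0.5],
    [0.65, 0.9, 0.5],
    [0.75, 1, 0.5],
    [0.75, 1, 0.5],
  ],
  grip=[1, 1, 1, 1, 1, 1],
)

```text
clock: 0.85
position: [301.0, -404.7, 302.9]
ee_rot: [-0.123, 0.992, 0.0, 0.0]
contact_force: [-1.0, -0.7, 0.9]
gripper_width: 85.7
grasp_force: 0.0
```

servo_tool(
  rotation=[
    [0, 0, 0],
    [0, 0, 0],
    [0, 0, 0],
    [0, 0, 0],
    [0, 0, 0],
  ],
  slide=[
    [0.15, 0.25, 0],
    [0.35, 0.5, 0],
    [0.5, 0.75, 0],
    [0.65, 1, 0],
    [0.65, 1, 0],
  ],
  grip=[1, 1, 1, 1, 1],
)

```text
clock: 1.48
position: [431.0, -204.7, 302.1]
ee_rot: [-0.123, 0.992, 0.0, -0.0]
contact_force: [-0.6, -1.1, 0.4]
gripper_width: 85.8
grasp_force: 0.0
```

servo_tool(
  rotation=[
    [0, 0, 0],
    [0, 0, 0],
    [0, 0, 0],
    [0, 0, 0],
    [0, 0, 0],
  ],
  slide=[
    [0.1, 0.25, 0],
    [0.2, 0.5, 0],
    [0.25, 0.75, 0],
    [0.25, 1, 0],
    [0.25, 1, 0],
  ],
  grip=[1, 1, 1, 1, 1],
)

```text
clock: 2.1
position: [479.7, -5.7, 302.3]
ee_rot: [-0.122, 0.993, -0.0, -0.001]
contact_force: [-0.3, -0.8, -0.9]
gripper_width: 85.6
grasp_force: 0.0
```

servo_tool(
  rotation=[
    [0, 0, 0],
    [0, 0, 0],
    [0, 0, 0],
    [0, 0, 0],
    [0, 0, 0],
  ],
  slide=[
    [0.05, 0.25, 0],
    [0.1, 0.5, 0],
    [0.14, 0.75, 0],
    [0.14, 1, 0],
    [0.14, 1, 0],
  ],
  grip=[1, 1, 1, 1, 1],
)

```text
clock: 2.72
position: [508.2, 193.9, 301.5]
ee_rot: [-0.121, 0.993, -0.0, -0.001]
contact_force: [-0.3, 0.1, 0.1]
gripper_width: 85.4
grasp_force: 0.0
```

servo_tool(
  rotation=[
    [0, 0, 0],
    [0, 0, 0],
    [0, 0, 0],
    [0, 0, 0],
    [0, 0, 0],
    [0, 0, 0],
    [0, 0, 0],
    [0, 0, 0],
  ],
  slide=[
    [0, 0.25, 0],
    [0, 0.5, 0],
    [0, 0.645, 0],
    [0, 0.645, -0.2],
    [0, 0.645, -0.4],
    [0, 0.645, -0.6],
    [0, 0.645, -0.76],
    [0, 0.645, -0.86],
  ],
  grip=[1, 1, 1, 1, 1, 1, 1, 1],
)

```text
clock: 3.72
position: [508.2, 319.0, 128.7]
ee_rot: [-0.119, 0.993, -0.001, -0.001]
contact_force: [-0.3, 0.2, 0.7]
gripper_width: 85.3
grasp_force: 0.0
```

servo_tool(
  rotation=[
    [0, 0, 0],
    [0, 0, 0],
    [0, 0, 0],
    [0, 0, 0],
    [0, 0, 0],
    [0, 0, 0],
    [0, 0, 0],
    [0, 0, 0],
  ],
  slide=[
    [0, 0, 0],
    [0, 0, 0],
    [0, 0, 0],
    [0, 0, 0],
    [0, 0, 0],
    [0, 0, 0],
    [0, 0, 0],
    [0, 0, 0],
  ],
  grip=[0.5, 0, -0.3, -0.6, -1, -1, -1, -1],
)

```text
clock: 4.72
position: [508.6, 322.6, 132.5]
ee_rot: [-0.121, 0.993, 0.0, 0.001]
contact_force: [-0.4, -1.6, 6.6]
gripper_width: 29.2
grasp_force: 59.1
```

```bash
python3 - <<'E'
from h import *
s=read_state();print(s['position'],s['gripper_width'],s['grasp_force'])
d=grab('side');save('grip.png',cv2.resize(d['image'][130:400,130:400],(540,540)))
E
```

```text
[508.5765193  322.61823104 132.4889269 ] 29.161469805822446 59.073669305071235
```

View pics/grip.png

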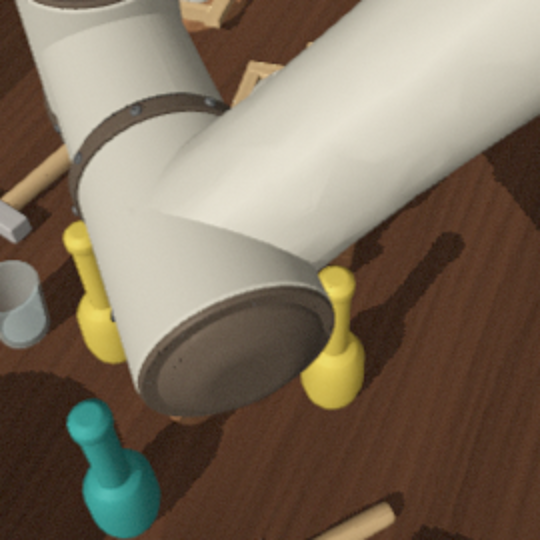

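The arm hides the mallet in this view (only its head shows, at 190,420). The 29 mm width suggests the pads are on the knob's flare, so I'll regrip about 10 mm lower.

servo_tool(
  rotation=[
    [0, 0, 0],
    [0, 0, 0],
    [0, 0, 0],
    [0, 0, 0],
    [0, 0, 0],
    [0, 0, 0],
    [0, 0, 0],
    [0, 0, 0],
  ],
  slide=[
    [0, 0, 0],
    [0, 0, 0],
    [0, 0, -0.025],
    [0, 0, -0.05],
    [0, 0, -0.05],
    [0, 0, -0.05],
    [0, 0, -0.05],
    [0, 0, -0.05],
  ],
  grip=[0.1, 0.1, 0.1, 0.1, 0.1, -0.3, -1, -1],
)

```text
clock: 5.78
position: [507.7, 322.2, 120.8]
ee_rot: [-0.121, 0.993, 0.0, 0.0]
contact_force: [0.1, 0.3, 0.3]
gripper_width: 29.9
grasp_force: 59.1
```

servo_tool(
  rotation=[
    [0, 0, 0],
    [0, 0, 0],
    [0, 0, 0],
    [0, 0, 0],
  ],
  slide=[
    [0, 0, 0],
    [0, 0, 0],
    [0, 0, 0],
    [0, 0, 0],
  ],
  grip=[-1, -1, -1, -1],
)

```text
clock: 6.28
position: [507.8, 322.2, 120.9]
ee_rot: [-0.121, 0.993, 0.0, 0.0]
contact_force: [-1.2, -0.5, 1.4]
gripper_width: 29.6
grasp_force: 59.2
```

servo_tool(
  rotation=[
    [0, 0, 0],
    [0, 0, 0],
    [0, 0, 0],
    [0, 0, 0],
    [0, 0, 0],
    [0, 0, 0],
    [0, 0, 0],
    [0, 0, 0],
  ],
  slide=[
    [0, 0, 0.1],
    [0, 0, 0.25],
    [0, 0, 0.45],
    [0, 0, 0.65],
    [0, 0, 0.8],
    [0, -0.2, 0.8],
    [0, -0.4, 0.8],
    [0, -0.5, 0.8],
  ],
  grip=[-1, -1, -1, -1, -1, -1, -1, -1],
)

```text
clock: 7.28
position: [506.9, 220.6, 279.8]
ee_rot: [-0.12, 0.993, -0.0, -0.001]
contact_force: [-0.7, 0.8, -2.4]
gripper_width: 29.8
grasp_force: 59.9
```

servo_tool(
  rotation=[
    [0, 0, 0],
    [0, 0, 0],
    [0, 0, 0],
    [0, 0, 0],
    [0, 0, 0],
  ],
  slide=[
    [0, -0.2, 0],
    [0, -0.4, 0],
    [0, -0.56, 0],
    [0, -0.56, 0],
    [0, -0.56, 0],
  ],
  grip=[-1, -1, -1, -1, -1],
)

```text
clock: 7.9
position: [507.8, 110.7, 280.3]
ee_rot: [-0.121, 0.993, 0.0, -0.0]
contact_force: [-0.6, 0.2, -2.7]
gripper_width: 29.8
grasp_force: 60.2
```

```bash
python3 - <<'E'
from h import *
s=read_state();print(s['position'],s['gripper_width'],s['contact_force'],s['ee_rot'])
d=grab('side');save('lift.png',cv2.resize(d['image'][100:300,150:400],(750,600)))
Q=world(d,*np.meshgrid(np.arange(560),np.arange(420)));np.save('Q2.npy',Q)
m=(abs(Q[...,0]-508)<60)&(abs(Q[...,1]-110)<60)&(Q[...,2]>150)&(Q[...,2]<200)
p=Q[m];print(len(p))
from scipy.optimize import least_squares
for lo,hi,r in((162,185,29),(182,222,29),(240,258,13)):
    q=Q[(abs(Q[...,0]-508)<40)&(abs(Q[...,1]-110)<50)&(Q[...,2]>lo)&(Q[...,2]<hi)]
    if len(q)>8:
        f=least_squares(lambda c:np.hypot(*(q[:,:2]-c).T)-r,[508,110],loss='soft_l1',f_scale=2);print(lo,len(q),f.x,q[:,2].min())
E
```

```text
[507.81804773 110.73956225 280.30652568] 29.834811494962146 [-0.60952083  0.20500437 -2.65387327] [-1.20580740e-01  9.92703482e-01  2.82129049e-04 -5.15008206e-05]
357
162 180 [509.49521809 110.09632882] 162.25975790035693
182 489 [509.11792713 110.76664107] 182.08041220168636
240 114 [509.07572239 111.00933617] 240.09686502992585
```

View pics/lift.png

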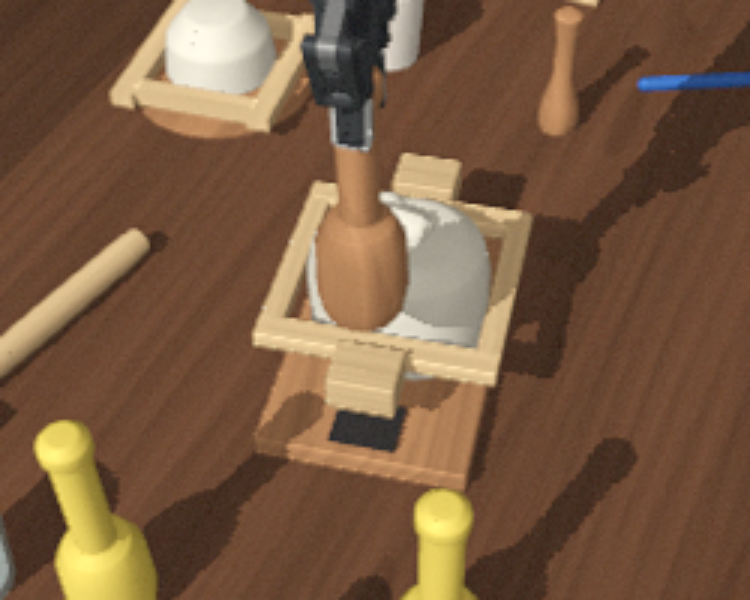

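The mallet hangs upright from the gripper (image 362,250), above the left ear (366,375). First tap on the left, down to about 77 mm, then back up.

servo_tool(
  rotation=[
    [0, 0, 0],
    [0, 0, 0],
    [0, 0, 0],
    [0, 0, 0],
    [0, 0, 0],
    [0, 0, 0],
    [0, 0, 0],
    [0, 0, 0],
  ],
  slide=[
    [0, 0, -0.15],
    [0, 0, -0.25],
    [0, 0, -0.3],
    [0, 0, -0.325],
    [0, 0, -0.35],
    [0, 0, -0.37],
    [0, 0, -0.39],
    [0, 0, -0.4],
  ],
  grip=[-1, -1, -1, -1, -1, -1, -1, -1],
)

```text
clock: 8.95
position: [508.3, 110.4, 201.5]
ee_rot: [-0.121, 0.993, 0.0, 0.001]
contact_force: [0.3, 1.3, 3.2]
gripper_width: 29.7
grasp_force: 60.6
```

servo_tool(
  rotation=[
    [0, 0, 0],
    [0, 0, 0],
  ],
  slide=[
    [0, 0, -0.015],
    [0, 0, -0.015],
  ],
  grip=[-1, -1],
)

```text
clock: 9.2
position: [507.6, 110.2, 197.6]
ee_rot: [-0.121, 0.993, -0.0, -0.0]
contact_force: [-0.3, 0.9, 2.0]
gripper_width: 30.1
grasp_force: 60.5
```

servo_tool(
  rotation=[
    [0, 0, 0],
    [0, 0, 0],
    [0, 0, 0],
    [0, 0, 0],
    [0, 0, 0],
  ],
  slide=[
    [0, 0, 0.1],
    [0, 0, 0.25],
    [0, 0, 0.415],
    [0, 0, 0.415],
    [0, 0, 0.415],
  ],
  grip=[-1, -1, -1, -1, -1],
)

```text
clock: 9.82
position: [506.1, 109.9, 278.3]
ee_rot: [-0.12, 0.993, -0.0, -0.002]
contact_force: [-0.8, 0.2, -4.2]
gripper_width: 29.5
grasp_force: 60.2
```

```bash
cat > ears.py <<'E'
from h import *
for c in('side','top'):
    d=grab(c);A=world(d,*np.meshgrid(np.arange(560),np.arange(420)))
    for n,x,y in(('L',507,106.6),('R',553,-98.7)):
        q=A[(abs(A[...,0]-x)<14)&(abs(A[...,1]-y)<12)&(A[...,2]>45)&(A[...,2]<105)]
        if len(q)>5: print(c,n,len(q),np.percentile(q[:,2],[25,50,75]).round(1))
E
python3 ears.py
```

```text
side L 120 [75.5 76.5 77.6]
side R 82 [89.2 90.1 91.4]
top L 12 [75.5 76.3 77.2]
top R 105 [87.3 89.3 91.2]
```

servo_tool(
  rotation=[
    [0, 0, 0],
    [0, 0, 0],
    [0, 0, 0],
    [0, 0, 0],
  ],
  slide=[
    [0.05, -0.2, 0.03],
    [0.1, -0.4, 0.03],
    [0.15, -0.65, 0.03],
    [0.2, -0.9, 0.03],
  ],
  grip=[-1, -1, -1, -1],
)

```text
clock: 10.42
position: [547.2, -71.1, 285.1]
ee_rot: [-0.121, 0.993, 0.0, -0.001]
contact_force: [1.5, -0.3, -3.5]
gripper_width: 29.8
grasp_force: 60.5
```

servo_tool(
  rotation=[
    [0, 0, 0],
    [0, 0, 0],
    [0, 0, 0],
    [0, 0, 0],
  ],
  slide=[
    [0.03, -0.16, -0.03],
    [0.03, -0.16, -0.03],
    [0.03, -0.16, -0.03],
    [0.03, -0.16, -0.03],
  ],
  grip=[-1, -1, -1, -1],
)

```text
clock: 10.92
position: [553.6, -100.9, 280.6]
ee_rot: [-0.121, 0.993, 0.0, -0.0]
contact_force: [0.5, 0.6, -3.4]
gripper_width: 29.9
grasp_force: 60.7
```

servo_tool(
  rotation=[
    [0, 0, 0],
    [0, 0, 0],
    [0, 0, 0],
    [0, 0, 0],
    [0, 0, 0],
    [0, 0, 0],
    [0, 0, 0],
    [0, 0, 0],
  ],
  slide=[
    [0, 0, -0.15],
    [0, 0, -0.25],
    [0, 0, -0.32],
    [0, 0, -0.345],
    [0, 0, -0.37],
    [0, 0, -0.395],
    [0, 0, -0.42],
    [0, 0, -0.43],
  ],
  grip=[-1, -1, -1, -1, -1, -1, -1, -1],
)

```text
clock: 11.92
position: [553.7, -101.7, 194.7]
ee_rot: [-0.121, 0.993, 0.0, 0.0]
contact_force: [-0.5, 1.1, 2.7]
gripper_width: 29.5
grasp_force: 61.0
```

servo_tool(
  rotation=[
    [0, 0, 0],
    [0, 0, 0],
    [0, 0, 0],
    [0, 0, 0],
    [0, 0, 0],
    [0, 0, 0],
  ],
  slide=[
    [0, 0, 0],
    [0, 0, 0.1],
    [0, 0, 0.25],
    [0, 0, 0.43],
    [0, 0, 0.43],
    [0, 0, 0.43],
  ],
  grip=[-1, -1, -1, -1, -1, -1],
)

```text
clock: 12.68
position: [552.7, -101.7, 278.8]
ee_rot: [-0.12, 0.993, 0.001, -0.002]
contact_force: [-0.6, 0.1, -4.0]
gripper_width: 30.1
grasp_force: 60.7
```

```bash
python3 ears.py
```

```text
side L 114 [75.8 76.6 77.5]
side R 70 [74.2 74.5 74.9]
top L 60 [73.4 75.  77.2]
top R 33 [71.1 72.5 75.1]
```

servo_tool(
  rotation=[
    [0, 0, 0],
    [0, 0, 0],
    [0, 0, 0],
    [0, 0, 0],
  ],
  slide=[
    [-0.05, 0.2, 0.03],
    [-0.1, 0.4, 0.03],
    [-0.15, 0.65, 0.03],
    [-0.2, 0.9, 0.03],
  ],
  grip=[-1, -1, -1, -1],
)

```text
clock: 13.28
position: [512.7, 79.3, 285.4]
ee_rot: [-0.12, 0.993, -0.0, -0.001]
contact_force: [1.1, 0.5, -3.6]
gripper_width: 29.7
grasp_force: 60.8
```

servo_tool(
  rotation=[
    [0, 0, 0],
    [0, 0, 0],
    [0, 0, 0],
    [0, 0, 0],
  ],
  slide=[
    [-0.03, 0.16, -0.03],
    [-0.03, 0.16, -0.03],
    [-0.03, 0.16, -0.03],
    [-0.03, 0.16, -0.03],
  ],
  grip=[-1, -1, -1, -1],
)

```text
clock: 13.78
position: [507.8, 109.3, 280.5]
ee_rot: [-0.12, 0.993, -0.0, -0.0]
contact_force: [0.2, 0.0, -3.0]
gripper_width: 29.6
grasp_force: 61.0
```

servo_tool(
  rotation=[
    [0, 0, 0],
    [0, 0, 0],
    [0, 0, 0],
    [0, 0, 0],
    [0, 0, 0],
    [0, 0, 0],
    [0, 0, 0],
    [0, 0, 0],
  ],
  slide=[
    [0, 0, -0.2],
    [0, 0, -0.34],
    [0, 0, -0.39],
    [0, 0, -0.415],
    [0, 0, -0.44],
    [0, 0, -0.46],
    [0, 0, -0.48],
    [0, 0, -0.49],
  ],
  grip=[-1, -1, -1, -1, -1, -1, -1, -1],
)

```text
clock: 14.78
position: [508.1, 110.3, 183.2]
ee_rot: [-0.121, 0.993, 0.0, 0.001]
contact_force: [0.3, 0.2, 3.4]
gripper_width: 29.8
grasp_force: 61.4
```

servo_tool(
  rotation=[
    [0, 0, 0],
    [0, 0, 0],
    [0, 0, 0],
    [0, 0, 0],
    [0, 0, 0],
    [0, 0, 0],
  ],
  slide=[
    [0, 0, 0],
    [0, 0, 0.1],
    [0, 0, 0.3],
    [0, 0, 0.49],
    [0, 0, 0.49],
    [0, 0, 0.49],
  ],
  grip=[-1, -1, -1, -1, -1, -1],
)

```text
clock: 15.52
position: [506.1, 110.1, 278.3]
ee_rot: [-0.12, 0.993, -0.0, -0.002]
contact_force: [-0.8, -0.7, -3.5]
gripper_width: 29.8
grasp_force: 61.0
```

```bash
python3 ears.py
```

```text
side L 120 [61.3 62.1 62.9]
side R 78 [73.8 74.4 75.5]
top L 21 [58.2 59.9 60.6]
top R 102 [71.6 73.6 75.2]
```

servo_tool(
  rotation=[
    [0, 0, 0],
    [0, 0, 0],
    [0, 0, 0],
    [0, 0, 0],
  ],
  slide=[
    [0.05, -0.2, 0.03],
    [0.1, -0.4, 0.03],
    [0.15, -0.65, 0.03],
    [0.2, -0.9, 0.03],
  ],
  grip=[-1, -1, -1, -1],
)

```text
clock: 16.12
position: [547.2, -71.1, 284.9]
ee_rot: [-0.121, 0.993, 0.0, -0.002]
contact_force: [0.8, 0.2, -2.9]
gripper_width: 30.0
grasp_force: 61.0
```

servo_tool(
  rotation=[
    [0, 0, 0],
    [0, 0, 0],
    [0, 0, 0],
    [0, 0, 0],
  ],
  slide=[
    [0.03, -0.16, -0.03],
    [0.03, -0.16, -0.03],
    [0.03, -0.16, -0.03],
    [0.03, -0.16, -0.03],
  ],
  grip=[-1, -1, -1, -1],
)

```text
clock: 16.62
position: [553.6, -100.8, 280.5]
ee_rot: [-0.121, 0.993, 0.0, -0.0]
contact_force: [-1.1, -0.5, -2.5]
gripper_width: 29.6
grasp_force: 61.2
```

servo_tool(
  rotation=[
    [0, 0, 0],
    [0, 0, 0],
    [0, 0, 0],
    [0, 0, 0],
    [0, 0, 0],
    [0, 0, 0],
    [0, 0, 0],
    [0, 0, 0],
  ],
  slide=[
    [0, 0, -0.2],
    [0, 0, -0.35],
    [0, 0, -0.4],
    [0, 0, -0.43],
    [0, 0, -0.455],
    [0, 0, -0.475],
    [0, 0, -0.495],
    [0, 0, -0.505],
  ],
  grip=[-1, -1, -1, -1, -1, -1, -1, -1],
)

```text
clock: 17.62
position: [554.2, -101.6, 180.1]
ee_rot: [-0.121, 0.993, 0.0, 0.001]
contact_force: [-0.3, 3.1, 2.4]
gripper_width: 29.9
grasp_force: 61.6
```

servo_tool(
  rotation=[
    [0, 0, 0],
    [0, 0, 0],
  ],
  slide=[
    [0, 0, -0.005],
    [0, 0, -0.005],
  ],
  grip=[-1, -1],
)

```text
clock: 17.88
position: [553.8, -101.7, 178.8]
ee_rot: [-0.121, 0.993, 0.0, 0.0]
contact_force: [0.1, 2.4, 2.9]
gripper_width: 29.9
grasp_force: 61.6
```

servo_tool(
  rotation=[
    [0, 0, 0],
    [0, 0, 0],
    [0, 0, 0],
    [0, 0, 0],
    [0, 0, 0],
    [0, 0, 0],
  ],
  slide=[
    [0, 0, 0],
    [0, 0, 0.1],
    [0, 0, 0.3],
    [0, 0, 0.51],
    [0, 0, 0.51],
    [0, 0, 0.51],
  ],
  grip=[-1, -1, -1, -1, -1, -1],
)

```text
clock: 18.62
position: [552.2, -101.9, 278.3]
ee_rot: [-0.12, 0.993, 0.0, -0.002]
contact_force: [-0.2, 0.9, -2.9]
gripper_width: 29.7
grasp_force: 61.2
```

```bash
python3 ears.py
```

```text
side L 112 [61.5 62.4 63.2]
side R 27 [58.1 59.2 59.9]
top L 55 [59.3 60.8 62.6]
top R 41 [55.3 57.2 59. ]
```

Right is about 58 mm, left about 62. A final tap on the left to about 57.

servo_tool(
  rotation=[
    [0, 0, 0],
    [0, 0, 0],
    [0, 0, 0],
    [0, 0, 0],
  ],
  slide=[
    [-0.05, 0.2, 0.03],
    [-0.1, 0.4, 0.03],
    [-0.15, 0.65, 0.03],
    [-0.2, 0.9, 0.03],
  ],
  grip=[-1, -1, -1, -1],
)

```text
clock: 19.23
position: [512.6, 79.2, 285.1]
ee_rot: [-0.12, 0.993, -0.0, -0.001]
contact_force: [1.0, -0.1, -2.8]
gripper_width: 29.9
grasp_force: 61.2
```

servo_tool(
  rotation=[
    [0, 0, 0],
    [0, 0, 0],
    [0, 0, 0],
    [0, 0, 0],
  ],
  slide=[
    [-0.03, 0.16, -0.03],
    [-0.03, 0.16, -0.03],
    [-0.03, 0.16, -0.03],
    [-0.03, 0.16, -0.03],
  ],
  grip=[-1, -1, -1, -1],
)

```text
clock: 19.73
position: [507.8, 109.3, 280.4]
ee_rot: [-0.12, 0.993, -0.0, -0.0]
contact_force: [0.1, -0.2, -2.5]
gripper_width: 29.6
grasp_force: 61.3
```

servo_tool(
  rotation=[
    [0, 0, 0],
    [0, 0, 0],
    [0, 0, 0],
    [0, 0, 0],
    [0, 0, 0],
    [0, 0, 0],
    [0, 0, 0],
    [0, 0, 0],
  ],
  slide=[
    [0, 0, -0.2],
    [0, 0, -0.38],
    [0, 0, -0.44],
    [0, 0, -0.47],
    [0, 0, -0.49],
    [0, 0, -0.505],
    [0, 0, -0.515],
    [0, 0, -0.515],
  ],
  grip=[-1, -1, -1, -1, -1, -1, -1, -1],
)

```text
clock: 20.72
position: [508.5, 110.5, 178.8]
ee_rot: [-0.121, 0.993, 0.0, 0.001]
contact_force: [0.9, 0.3, 0.9]
gripper_width: 29.8
grasp_force: 61.7
```

servo_tool(
  rotation=[
    [0, 0, 0],
    [0, 0, 0],
    [0, 0, 0],
    [0, 0, 0],
    [0, 0, 0],
    [0, 0, 0],
  ],
  slide=[
    [0, 0, 0],
    [0, 0, 0.1],
    [0, 0, 0.3],
    [0, 0, 0.515],
    [0, 0, 0.515],
    [0, 0, 0.515],
  ],
  grip=[-1, -1, -1, -1, -1, -1],
)

```text
clock: 21.48
position: [506.2, 110.1, 278.8]
ee_rot: [-0.12, 0.993, 0.0, -0.002]
contact_force: [-0.8, -0.3, -3.5]
gripper_width: 29.8
grasp_force: 61.3
```

```bash
python3 ears.py
```

```text
side L 115 [57.8 58.4 59.3]
side R 29 [57.7 58.5 59.3]
top L 23 [54.6 57.8 59.6]
top R 93 [55.6 57.9 60.1]
```

servo_tool(
  rotation=[
    [0, 0, 0],
    [0, 0, 0],
    [0, 0, 0],
    [0, 0, 0],
    [0, 0, 0],
  ],
  slide=[
    [0, 0.2, 0],
    [0, 0.4, 0],
    [0, 0.65, 0],
    [0, 0.9, 0],
    [0, 1, 0],
  ],
  grip=[-1, -1, -1, -1, -1],
)

```text
clock: 22.2
position: [506.9, 312.4, 278.2]
ee_rot: [-0.122, 0.993, -0.001, -0.002]
contact_force: [-0.5, 0.6, -3.9]
gripper_width: 29.7
grasp_force: 61.4
```

servo_tool(
  rotation=[
    [0, 0, 0],
    [0, 0, 0],
    [0, 0, 0],
    [0, 0, 0],
    [0, 0, 0],
    [0, 0, 0],
    [0, 0, 0],
    [0, 0, 0],
  ],
  slide=[
    [0, 0.06, 0],
    [0, 0.06, -0.2],
    [0, 0.06, -0.4],
    [0, 0.06, -0.6],
    [0, 0.06, -0.7],
    [0, 0.06, -0.75],
    [0, 0.06, -0.78],
    [0, 0.06, -0.78],
  ],
  grip=[-1, -1, -1, -1, -1, -1, -1, -1],
)

```text
clock: 23.2
position: [508.0, 322.2, 125.2]
ee_rot: [-0.12, 0.993, 0.0, 0.0]
contact_force: [-0.4, 0.7, -3.0]
gripper_width: 29.9
grasp_force: 61.4
```

servo_tool(
  rotation=[
    [0, 0, 0],
    [0, 0, 0],
    [0, 0, 0],
    [0, 0, 0],
  ],
  slide=[
    [0, 0, -0.01],
    [0, 0, -0.015],
    [0, 0, -0.0175],
    [0, 0, -0.0175],
  ],
  grip=[-1, -1, -1, -1],
)

```text
clock: 23.7
position: [507.7, 322.3, 121.3]
ee_rot: [-0.121, 0.993, 0.0, 0.0]
contact_force: [0.2, -0.5, -2.5]
gripper_width: 29.7
grasp_force: 61.4
```

servo_tool(
  rotation=[
    [0, 0, 0],
    [0, 0, 0],
    [0, 0, 0],
  ],
  slide=[
    [0, 0, -0.004],
    [0, 0, -0.006],
    [0, 0, -0.006],
  ],
  grip=[-1, -1, -1],
)

```text
clock: 24.08
position: [508.2, 322.5, 120.9]
ee_rot: [-0.121, 0.993, 0.0, 0.001]
contact_force: [0.0, -0.1, 2.2]
gripper_width: 29.8
grasp_force: 61.7
```

Contact with the table. Opening slowly, then rising.

servo_tool(
  rotation=[
    [0, 0, 0],
    [0, 0, 0],
    [0, 0, 0],
    [0, 0, 0],
    [0, 0, 0],
    [0, 0, 0],
    [0, 0, 0],
    [0, 0, 0],
  ],
  slide=[
    [0, 0, 0],
    [0, 0, 0],
    [0, 0, 0],
    [0, 0, 0],
    [0, 0, 0],
    [0, 0, 0],
    [0, 0, 0],
    [0, 0, 0],
  ],
  grip=[-0.2, -0.1, 0, 0.2, 0.4, 0.7, 1, 1],
)

```text
clock: 25.08
position: [507.7, 322.2, 120.0]
ee_rot: [-0.121, 0.993, 0.0, -0.0]
contact_force: [-0.0, -0.4, -0.3]
gripper_width: 85.5
grasp_force: 0.0
```

servo_tool(
  rotation=[
    [0, 0, 0],
    [0, 0, 0],
    [0, 0, 0],
    [0, 0, 0],
    [0, 0, 0],
    [0, 0, 0],
    [0, 0, 0],
    [0, 0, 0],
  ],
  slide=[
    [0, 0, 0.1],
    [0, 0, 0.3],
    [0, 0, 0.5],
    [0, 0, 0.7],
    [0, 0, 0.9],
    [-0.2, -0.2, 1],
    [-0.4, -0.4, 1],
    [-0.5, -0.6, 1],
  ],
  grip=[1, 1, 1, 1, 1, 1, 1, 1],
)

```text
clock: 26.08
position: [406.1, 200.9, 320.6]
ee_rot: [-0.121, 0.993, 0.001, 0.001]
contact_force: [0.9, -0.1, -0.2]
gripper_width: 85.3
grasp_force: 0.0
```

servo_tool(
  rotation=[
    [0, 0, 0],
    [0, 0, 0],
    [0, 0, 0],
    [0, 0, 0],
    [0, 0, 0],
  ],
  slide=[
    [0, 0, 0],
    [0, 0, 0],
    [0, 0, 0],
    [0, 0, 0],
    [0, 0, 0],
  ],
  grip=[1, 1, 1, 1, 1],
)

```text
clock: 26.7
position: [407.9, 202.6, 319.6]
ee_rot: [-0.121, 0.993, -0.0, -0.0]
contact_force: [-0.1, -0.4, -0.2]
gripper_width: 85.3
grasp_force: 0.0
```

```bash
python3 ears.py; python3 - <<'E'
from h import *
d=grab('top');save('end.png',d['image'],1.4)
E
```

```text
side L 112 [57.6 58.4 59.3]
top L 95 [56.  57.7 59.6]
top R 92 [55.5 58.  59.4]
```

View pics/end.png

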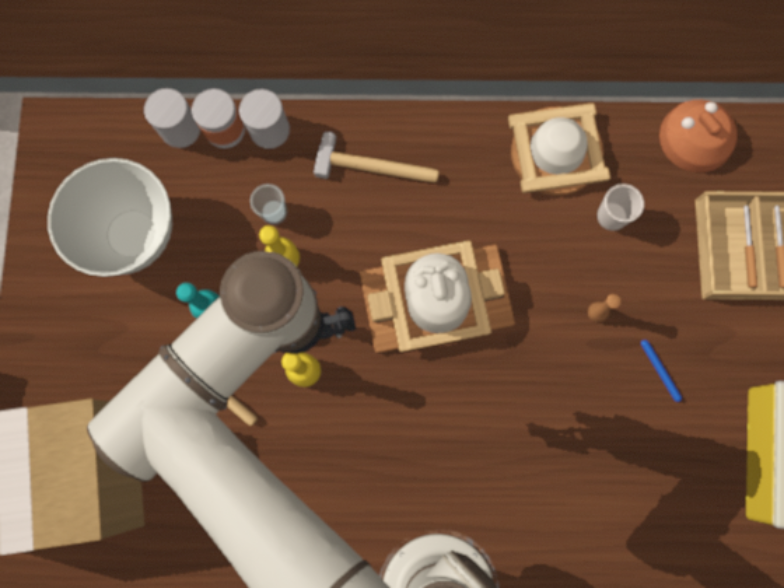

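The collar is seated (ears at 382,305 and 491,286), but the arm hides the mallet here. Checking it with the side camera's depth, then handing in if it stands.

```bash
python3 - <<'E'
from h import *
from scipy.optimize import least_squares
d=grab('side');Q=world(d,*np.meshgrid(np.arange(560),np.arange(420)))
b=(abs(Q[...,0]-508)<45)&(abs(Q[...,1]-322)<45)
c=[]
for lo,hi,r in((85,110,13),(135,162,13),(30,60,29)):
    q=Q[b&(Q[...,2]>lo)&(Q[...,2]<hi)]
    if len(q)<8: print(lo,len(q));continue
    c.append(least_squares(lambda c:np.hypot(*(q[:,:2]-c).T)-r,[508,322],loss='soft_l1',f_scale=2).x);print(lo,len(q),c[-1])
zt=Q[b][:,2];zt=zt[zt<215];print('top',np.percentile(zt,99))
if len(c)>1 and np.hypot(*(c[0]-c[1]))<4 and 182<np.percentile(zt,99)<192: print(job_done())
E
```

```text
85 104 [509.46300631 321.93300511]
135 132 [509.28752188 321.94364328]
30 255 [509.1838686  322.19407571]
top 189.20308712948602
the job is handed in; nothing more can be done
None
```

The job is handed in: both collar ears measured about 58 mm above the table (limit 65 mm). The mallet stands upright and released where it started, and the clock read about 27 s of the 69 s allowed; no verdict came back.

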